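Hang the control cabinet's door on its lift-off hinge pins

ROBOT

A 7-joint arm with a two-finger parallel gripper is mounted at the origin on the work surface. World frame = base frame: x ahead of the robot, y to its left, z up, the work surface at z = 0. Lengths are in m, angles in rad, forces in N, time in s.
With the tool pointing down it reaches from about 0.4 to 0.75 m from the base axis. Payload 19.5 kg.
Tool frame: the origin (TCP) lies midway between the tips of the shut fingers; the grasp point (between the pads) lies 19 mm behind it; z points along the fingers, x is the direction in which the jaws open and shut, and the axes are right-handed (so a half turn about z gives the same grasp; the last joint's range is limited). The gripper opens to 85 mm and grips with 20 to 120 N. Pads are 22 mm wide; open, the fingers measure 114 mm over their backs; the gripper's body (76 mm by 85 mm) begins 54 mm behind the grasp point. The pads swing forward as they close: fully open they stand 13 mm farther back than shut.
Start: joints at [1.105, 0.707, -0.028, 1.485, 0.022, 0.951, -0.075], TCP at [0.236, -0.524, 0.195] pointing down, gripper open.
Joint ranges: [-2.71, 2.71], [-0.32, 2.16], [-1.57, 1.52], [0, 2.45], [-1.46, 4.6], [0, 2.02], [-2.83, 2.83]. Speed limits (rad/s): [1.89, 1.89, 2.57, 2.57, 3.01, 3.01, 3.01].

INTERFACE

Orientations are given as a unit quaternion [w, x, y, z].
In Python, from plant import robot gives the robot as it stands.
- The arm moves only by the shell command python3 -m crank 'ROWS'. ROWS is JSON, a list that holds one entry, the list of rows, each a list of 7 numbers: the shift along the tool's x, y, z in m, then the turn, a rotation vector about the tool's x, y, z in rad, then the opening, from -1 (shut) to 1 (fully open). A call has 1 to 12 rows; each row is the pose to reach, as a shift and turn from the pose commanded when the call began, along the tool's axes at that moment; what a row does not reach only later rows make up. A row lasts 1/8 s, in which the tool goes at most 62.5 mm and 10.7 degrees, less where a joint would pass 70% of its speed; a pose out of reach is approached as far as the arm can. A call with a gripper value outside its range is refused whole. The fingers move at their own pace and stop on an object; the grip force is fixed at half the most. Time passes only in rows, so rows that repeat a pose let the fingers close. It gives the time, the measured TCP pose, the force and the opening at its end, in the units of the state.
- robot.get_obs(): the state, without advancing time (a new reading comes with each control period).
- robot.camera(name): name is "scene" or "side" or "wrist"; returns a dict with "frame" (480x640x3 uint8, blue, green, red), "depth" (480x640 float32, m along the optical axis (not along the pixel's ray), 0 where there is no reading), "fx", "fy", "cx", "cy" (pixels), "world_to_cam" (4x4, takes a point from world to camera coordinates). Camera axes: x right, y up, looking along -z (the intrinsics and any distortion apply to the point x, -y, -z); pixel columns grow to the right and rows downward; lengths in m; the calibration is good to about 2 mm. The wrist camera is an equidistant fisheye: a pixel r from the principal point sees the ray r / f radians off the axis. A picture is of the moment at which its call begins.
- robot.close_job(): hands the job in, once; it reports no verdict.
The state is a dict: "t": time; "joint_pos": joint angles; "qvel": joint speeds; "tau": joint torques, N m; "eef_pos": TCP position; "tcp_rot": TCP orientation; "contact_force": force on the tool from outside, world axes, zero at the start; "moment": the same for the moment, N m; "opening": opening from 0.0 (shut) to 1.0 (fully open).
Only numpy, scipy, OpenCV 4.12 (cv2) and the standard library are available. Lean on these libraries where they do the work, as an engineer would, in place of code of your own. Each camera call takes 0.05 s, during which the arm holds its last target.

TASK

The small grey cabinet on the bench is missing its door: the aluminium panel with two hinge eyes on one edge, standing in one of the wooden feet. Lift it out, lower both of its eyes together onto the cabinet's two upright hinge pins until it is fully home, not letting it drop from above the pins, and let go; the door may hang at any open angle. Leave the blank cover panel where it stands.

Things in the scene. Friction and masses are not known exactly. Their poses are not given: they have to be found in the camera images.
- door_mid (a point): Centre of the door, a loose upright aluminium panel 160 wide, 8 thick, 160 high (mm), under 0.5 kg, gripped by its plain top edge. x: along the width, hinge edge to free edge; z up. Two steel eyes (upright rings, bore 28, outside 36, 12 high) on the hinge edge: axis at x -104, undersides at z -65 and +50. Stands in a 40 high wooden foot, 30 deep in its slot; centre 90 above the bench: lift straight out.
- cabinet: Fixed open-fronted grey box on a plinth, 245 mm high; two hinge pins stand one above the other before one front corner. Origin: on the bench under the pin axis. x points into the cabinet (front face at x 28, back at 148), y along its front from the hinge corner (cabinet from y -15 to 175), z up. A hung door swings freely: it points to -x when square open, to +y when closed. Hung, its centre is 150 above the bench.
- pin_low (a point): Seat of the lower pin: centre of the top of its shoulder (36 mm across, 10 thick), 85 above the bench, where the lower eye's underside rests. The pin rises 28 above it, 23 thick for 6 mm, then tapering to 6 at the tip, so it guides an eye that is up to 10 off. Axes as the cabinet's.
- pin_top (a point): Seat of the upper pin, same shape, 115 mm straight above the lower seat. The lower eye must pass sideways between the lower pin's tip and the upper pin's 10 mm bracket: bring the door in level from the cabinet's open side (-x), 30 to 85 mm (best 55) above its hung height, until both eyes are over their pins, then lower it.
- cover_mid (a point): Centre of the blank cover, a bystander: loose aluminium panel 160 wide, 8 thick, only 110 mm high, four dark screw holes, no eyes, standing in the other wooden foot (top edge 120 above the bench). Either panel may be the nearer one. x along its width, z up.
Not all that is in view belongs to the job. Leave any red or turquoise look-alike of the part that bears door_mid alone.

How it is judged:
By the outcome, as a careful person would: the job done as asked, in the order asked, and still so for the second after the job is handed in, with the robot touching nothing.
It also fails if it takes over 42 s, if anything falls off the work surface, if the arm or the gripper's body presses on something with over 40 N, if the wrist force passes 120 N, or if a joint passes its speed limit or range.

## Working session

There is one attempt and no reset: what is moved stays moved. The work goes in short steps, Python scripts to look and compute and a shell command to move; the robot and the scene stay as the last step left them, time stands still between calls to the robot, and variables do not carry over. Pictures are saved under pics/ and viewed, and the job is handed in when it is done.

```bash
ls; mkdir -p pics; cat > h.py <<'E'
from plant import robot
import numpy as np, cv2
def snap(name,tag):
    c=robot.camera(name); cv2.imwrite(f'pics/{tag}.png',c['frame']); np.savez(f'pics/{tag}.npz',**{k:np.array(v) for k,v in c.items()}); return c
def ld(tag): return dict(np.load(f'pics/{tag}.npz'))
def pts(c,us,vs,d=None):
    us=np.asarray(us,float);vs=np.asarray(vs,float)
    if d is None: d=c['depth'][vs.astype(int),us.astype(int)]
    p=np.stack([(us-c['cx'])/c['fx']*d,-(vs-c['cy'])/c['fy']*d,-d,np.ones_like(d)])
    return (np.linalg.inv(c['world_to_cam'])@p)[:3].T
def ray(c,u,v):
    T=np.linalg.inv(c['world_to_cam']);d=T[:3,:3]@np.array([(u-c['cx'])/c['fx'],-(v-c['cy'])/c['fy'],-1]);return T[:3,3],d
def onz(c,u,v,z):
    o,d=ray(c,u,v);return o+d*(z-o[2])/d[2]
E
python3 - <<'E'
from h import *
for n in ['scene','side','wrist']:
    c=snap(n,n+'0'); print(n,c['fx'],c['cx'],c['cy'],(c['depth']>0).mean(),np.linalg.inv(c['world_to_cam']).round(3).tolist())
print(robot.get_obs())
E
```

```text
pics
scene 493.79787717088414 317.0019391793369 248.36831742024202 0.9960188802083333 [[0.075, -0.693, 0.717, 1.358], [0.997, 0.05, -0.057, -0.261], [0.004, 0.719, 0.695, 0.988], [0.0, 0.0, 0.0, 1.0]]
side 589.033565138391 315.05818927254955 240.61862895481428 0.996201171875 [[-0.849, 0.352, -0.395, -0.137], [-0.528, -0.595, 0.605, 0.753], [-0.022, 0.722, 0.691, 1.231], [0.0, 0.0, 0.0, 1.0]]
wrist 371.64829954431775 320.9994246876466 234.45756024915963 0.9958658854166667 [[0.412, 0.861, 0.298, 0.314], [-0.911, 0.389, 0.134, -0.489], [-0.001, -0.327, 0.945, 0.375], [0.0, 0.0, 0.0, 1.0]]
{'t': 0.15, 'joint_pos': array([ 1.10531874,  0.70686999, -0.02760465,  1.48489522,  0.02199565,
        0.95087958, -0.07551503]), 'qvel': array([-1.47652439e-03, -1.02581235e-03, -4.16709913e-04, -2.77748855e-05,
       -8.09876400e-04,  4.40263645e-04,  1.25195783e-03]), 'tau': array([ 7.92684987e-04, -8.83303428e+01,  1.23471949e+00, -2.36186332e+01,
        1.69301155e-02,  5.49426899e-03,  6.54667224e-05]), 'eef_pos': array([ 0.23635146, -0.52393912,  0.19488583]), 'tcp_rot': array([-1.93809675e-04,  8.39994181e-01, -5.42595278e-01, -3.20936988e-04]), 'contact_force': array([ 0.32391593,  0.43631637, -0.24356184]), 'moment': array([-0.03334745, -0.01802233, -0.05426913]), 'opening': 1.005393689032176}
```

View pics/scene0.png

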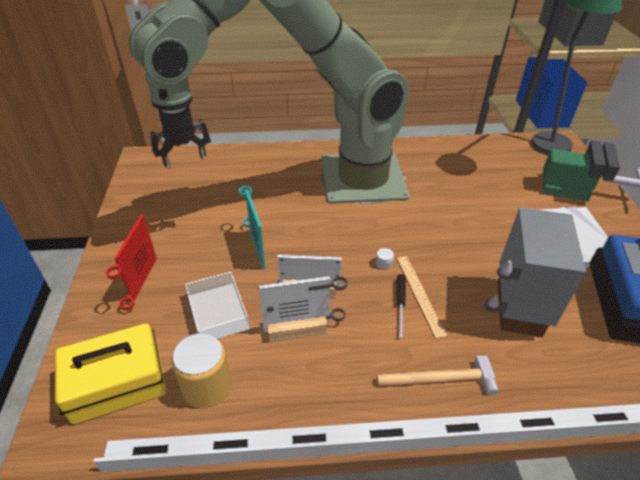

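View pics/side0.png

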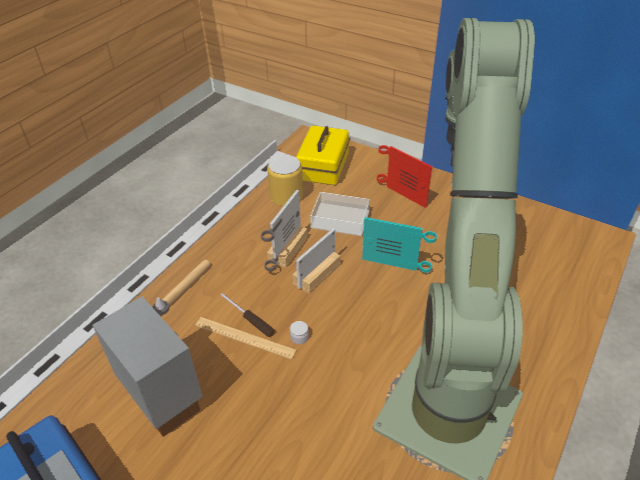

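View pics/wrist0.png

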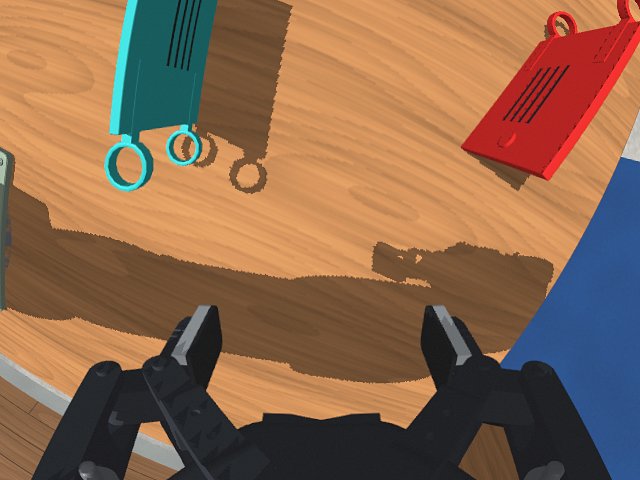

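Scene: the door (grey, eyes at (340,283) and (337,316)) is beyond the cover (308,270). The cabinet is at (540,265), with its pins near (505,268) and (492,303). Next I'll zoom in.

```bash
python3 - <<'E'
from h import *
a=ld('scene0')['frame'];b=ld('side0')['frame']
x=cv2.resize(a[240:350,245:365],(400,367),interpolation=2);y=cv2.resize(a[200:340,470:600],(400,367),interpolation=2)
cv2.imwrite('pics/z1.png',np.hstack([x,y]))
x=cv2.resize(b[185:295,250:350],(400,440),interpolation=2);y=cv2.resize(b[290:440,85:215],(400,440),interpolation=2)
cv2.imwrite('pics/z2.png',np.hstack([x,y]))
E
```

```text
(no output)
```

View pics/z1.png

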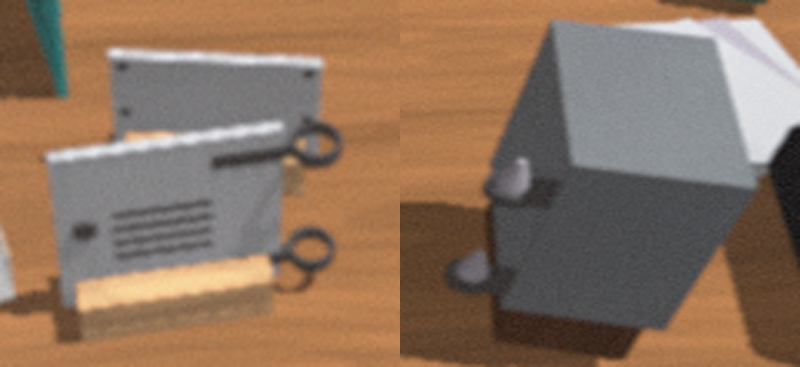

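View pics/z2.png

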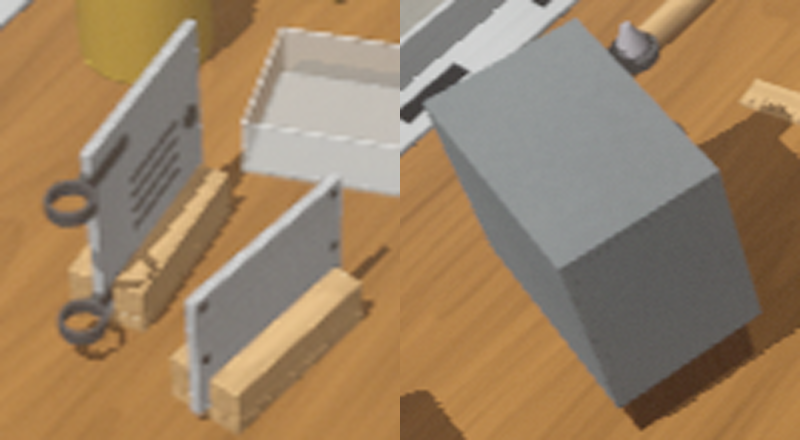

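```bash
cat > m.py <<'E'
from h import *
import sys
def grid(c,box):
    u,v=np.meshgrid(np.arange(box[0],box[2]),np.arange(box[1],box[3])); u=u.ravel();v=v.ravel()
    P=pts(c,u,v); return u,v,P
for tag,db,cb in [('scene0',(255,272,350,330),(480,200,600,335)),('side0',(258,190,305,280),(85,290,215,430))]:
    c=ld(tag); 
    u,v,P=grid(c,db)
    f=c['frame'][v,u].astype(int); grey=(f.max(1)-f.min(1)<30)
    # door plate
    k=grey&(P[:,2]>.05)&(P[:,2]<.19)
    Q=P[k]; print(tag,'door pts',k.sum(),Q.min(0).round(3),Q.max(0).round(3))
    for z0 in (.06,.09,.12,.15,.163,):
        s=Q[abs(Q[:,2]-z0)<.006]; 
        if len(s)>5: print(z0,len(s),s.min(0).round(3),s.max(0).round(3))
    t=Q[Q[:,2]>.165]; 
    if len(t)>4:
        m=t.mean(0); _,_,V=np.linalg.svd(t[:,:2]-m[:2]); print('top',len(t),m.round(4),V[0].round(3),np.degrees(np.arctan2(V[0][1],V[0][0])),t[:,2].max())
    u,v,P=grid(c,cb)
    k=(P[:,2]>.235)&(P[:,2]<.26); t=P[k]
    r=cv2.minAreaRect(t[:,:2].astype(np.float32)*1000); print('cab top',k.sum(),t[:,2].mean(),np.median(t[:,2]),r,cv2.boxPoints(r).round(0).tolist())
E
python3 m.py
```

```text
scene0 door pts 2890 [ 0.48  -0.331  0.05 ] [ 0.633 -0.135  0.173]
0.06 376 [ 0.481 -0.33   0.054] [ 0.631 -0.137  0.066]
0.09 215 [ 0.61  -0.331  0.084] [ 0.632 -0.175  0.096]
0.12 242 [ 0.609 -0.331  0.114] [ 0.631 -0.174  0.126]
0.15 344 [ 0.588 -0.331  0.144] [ 0.631 -0.135  0.156]
0.163 325 [ 0.604 -0.331  0.157] [ 0.633 -0.172  0.169]
top 276 [ 0.618  -0.2511  0.1687] [-0.108  0.994] 96.21060168584738 0.17334455673019689
cab top 3361 0.2442422625365193 0.24443626742151758 ((591.6929321289062, 320.53240966796875), (121.93128204345703, 197.88287353515625), 73.27397918701172) [[479.0, 291.0], [669.0, 234.0], [704.0, 350.0], [514.0, 407.0]]
side0 door pts 1270 [ 0.489 -0.439  0.05 ] [ 0.712 -0.128  0.177]
0.06 114 [ 0.49  -0.439  0.054] [ 0.71  -0.128  0.066]
0.09 113 [ 0.489 -0.319  0.084] [ 0.617 -0.129  0.096]
0.12 117 [ 0.49  -0.324  0.114] [ 0.62  -0.13   0.126]
0.15 182 [ 0.582 -0.327  0.144] [ 0.621 -0.128  0.156]
0.163 124 [ 0.59  -0.328  0.157] [ 0.622 -0.158  0.169]
top 146 [ 0.6123 -0.2458  0.1699] [-0.119  0.993] 96.85603882021772 0.17656114098117226
cab top 4472 0.24598855485519697 0.24620348404862308 ((589.2992553710938, 320.263916015625), (121.3775863647461, 196.97393798828125), 73.40724182128906) [[478.0, 290.0], [666.0, 234.0], [701.0, 350.0], [512.0, 407.0]]
```

```bash
cat > m2.py <<'E'
from h import *
from m import grid
c=ld('scene0')
T0=np.array([.6418,.2131]);ang=np.radians(73.3);X=np.array([np.cos(ang),np.sin(ang)]);Y=np.array([-X[1],X[0]])
for tag,box in [('scene0',(480,240,535,320)),('side0',(140,290,175,320))]:
    c=ld(tag);u,v,P=grid(c,box)
    q=np.stack([(P[:,:2]-T0)@X,(P[:,:2]-T0)@Y,P[:,2]],1)
    k=(q[:,0]<.022)&(q[:,0]>-.04)&(abs(q[:,1])<.04)&(q[:,2]>.06)
    for z0,z1 in [(.07,.085),(.085,.095),(.095,.105),(.105,.115),(.18,.2),(.2,.207),(.207,.215),(.215,.222),(.222,.232)]:
        s=k&(q[:,2]>=z0)&(q[:,2]<z1)
        if s.sum()>2: print(tag,z0,s.sum(),(q[s].min(0)*1e3).round(1),(q[s].max(0)*1e3).round(1),u[s].mean().round(1),v[s].mean().round(1))
for tag,p in [('scene0',T0),('side0',T0)]:
    c=ld(tag)
    for z in (.085,.113,.2,.228):
        w=c['world_to_cam']@[*p,z,1]; print(tag,z,(c['cx']+c['fx']*w[0]/-w[2]).round(1),(c['cy']-c['fy']*w[1]/-w[2]).round(1))
a=ld('scene0')['frame'];b=ld('side0')['frame']
cv2.imwrite('pics/z3.png',np.hstack([cv2.resize(a[240:320,480:540],(450,600),interpolation=0),cv2.resize(b[285:325,140:165],(350,600)[:2],interpolation=0)]))
E
python3 m2.py | grep -v door
```

```text
0.06 376 [ 0.481 -0.33   0.054] [ 0.631 -0.137  0.066]
0.09 215 [ 0.61  -0.331  0.084] [ 0.632 -0.175  0.096]
0.12 242 [ 0.609 -0.331  0.114] [ 0.631 -0.174  0.126]
0.15 344 [ 0.588 -0.331  0.144] [ 0.631 -0.135  0.156]
0.163 325 [ 0.604 -0.331  0.157] [ 0.633 -0.172  0.169]
top 276 [ 0.618  -0.2511  0.1687] [-0.108  0.994] 96.21060168584738 0.17334455673019689
cab top 3361 0.2442422625365193 0.24443626742151758 ((591.6929321289062, 320.53240966796875), (121.93128204345703, 197.88287353515625), 73.27397918701172) [[479.0, 291.0], [669.0, 234.0], [704.0, 350.0], [514.0, 407.0]]
0.06 114 [ 0.49  -0.439  0.054] [ 0.71  -0.128  0.066]
0.09 113 [ 0.489 -0.319  0.084] [ 0.617 -0.129  0.096]
0.12 117 [ 0.49  -0.324  0.114] [ 0.62  -0.13   0.126]
0.15 182 [ 0.582 -0.327  0.144] [ 0.621 -0.128  0.156]
0.163 124 [ 0.59  -0.328  0.157] [ 0.622 -0.158  0.169]
top 146 [ 0.6123 -0.2458  0.1699] [-0.119  0.993] 96.85603882021772 0.17656114098117226
cab top 4472 0.24598855485519697 0.24620348404862308 ((589.2992553710938, 320.263916015625), (121.3775863647461, 196.97393798828125), 73.40724182128906)
[... 492 characters left out ...]
9 207.1] [ 10.4   3.9 214.7] 507.2 268.6
scene0 0.215 25 [ -8.2  -8.3 215.4] [  5.8   3.1 221.3] 507.6 265.1
scene0 0.222 14 [ -2.5  -8.7 223.8] [  4.3   1.1 229.4] 509.4 262.6
side0 0.18 58 [-16.9 -17.5 190.2] [ 14.3  22.2 199.9] 163.4 309.5
side0 0.2 61 [-17.5 -13.3 200.1] [ 15.4  21.5 207. ] 160.9 307.5
side0 0.207 37 [-10.1  -3.2 207.6] [ 10.4  16.7 214.7] 161.0 304.9
side0 0.215 22 [ -6.5  -2.5 215. ] [  7.4  13.5 222. ] 159.9 302.5
side0 0.222 19 [ -4.5  -0.9 222. ] [  6.2   6.4 231.6] 158.6 299.3
scene0 0.085 492.7 303.4
scene0 0.113 495.8 295.7
scene0 0.2 505.8 269.9
scene0 0.228 509.3 261.0
side0 0.085 170.0 336.6
side0 0.113 167.8 329.5
side0 0.2 160.4 306.0
side0 0.228 157.9 297.9
```

View pics/z3.png

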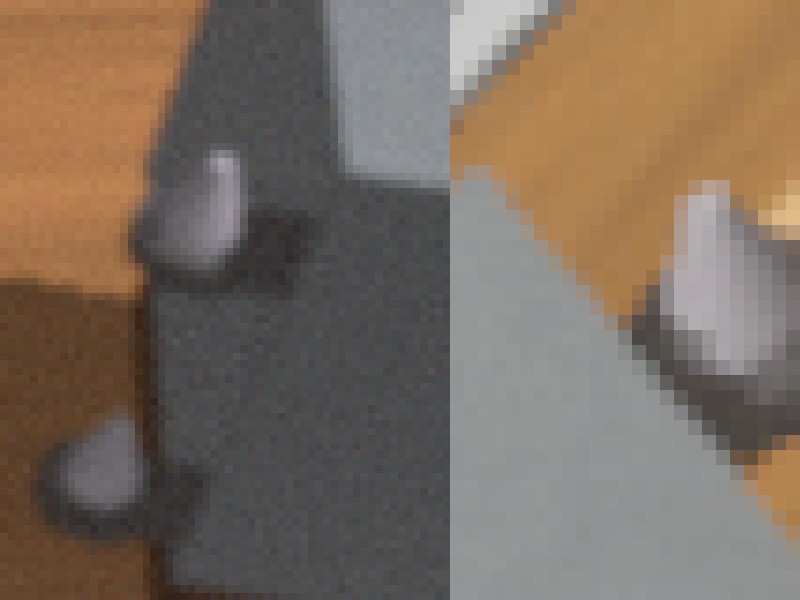

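Both views agree on the main positions:
- The door's top centre is about (0.616, -0.250, 0.17), with the width running along 96.5°.
- The pin axis is about (0.642, 0.213), which reprojects onto both tip images to within 1 px.

Now I'll work out the approach.

```bash
cat > go.py <<'E'
from h import *
from scipy.spatial.transform import Rotation as R
import sys
def rel(p,jaw_deg):
    o=robot.get_obs(); q=o['tcp_rot']; r=R.from_quat(q[[1,2,3,0]])
    a=np.radians(jaw_deg); x=np.array([np.cos(a),np.sin(a),0]); z=np.array([0,0,-1.]); y=np.cross(z,x)
    t=R.from_matrix(np.stack([x,y,z],1))
    s=r.inv().apply(np.array(p)-o['eef_pos']); w=(r.inv()*t).as_rotvec()
    print('t',round(o['t'],2),'pos',o['eef_pos'].round(4),'shift',s.round(4),'turn',w.round(4),'n',np.linalg.norm(s).round(3),'F',o['contact_force'].round(2),'open',round(o['opening'],3),'q',o['joint_pos'].round(2))
if __name__=='__main__': rel([float(v) for v in sys.argv[1:4]],float(sys.argv[4]))
E
python3 go.py .6155 -.25 .26 6.5
```

```text
t 0.15 pos [ 0.2364 -0.5239  0.1949] shift [-0.0939 -0.4583 -0.0651] turn [-5.0000e-04  7.0000e-04 -1.2605e+00] n 0.472 F [ 0.32  0.44 -0.24] open 1.005 q [ 1.11  0.71 -0.03  1.48  0.02  0.95 -0.08]
```

```bash
python3 -m crank '[[[0,0,-0.06,0,0,0,1],[0,0,-0.12,0,0,0,1],[-0.01,-0.05,-0.12,0,0,-0.14,1],[-0.021,-0.102,-0.12,0,0,-0.28,1],[-0.031,-0.153,-0.12,0,0,-0.42,1],[-0.042,-0.204,-0.12,0,0,-0.56,1],[-0.052,-0.255,-0.12,0,0,-0.70,1],[-0.063,-0.306,-0.12,0,0,-0.84,1],[-0.073,-0.357,-0.12,0,0,-0.98,1],[-0.084,-0.408,-0.12,0,0,-1.12,1],[-0.094,-0.458,-0.10,0,0,-1.26,1],[-0.094,-0.458,-0.075,0,0,-1.26,1]]]'
python3 go.py .6155 -.25 .139 6.5
python3 - <<'E'
from h import *
snap('wrist','wrist1'); snap('scene','scene1'); snap('side','side1')
E
```

```text
t: 1.65
eef_pos: [0.6175, -0.2465, 0.2683]
tcp_rot: [-0.001, 0.998, 0.06, -0.0]
contact_force: [-0.6, -0.2, -0.1]
opening: 1.002
t 1.65 pos [ 0.6175 -0.2465  0.2683] shift [-0.0024  0.0035  0.1293] turn [-0.0023  0.      0.0064] n 0.129 F [-0.64 -0.24 -0.05] open 1.002 q [ 0.45  0.83 -0.33  0.94  0.24  1.41  0.3 ]
```

View pics/wrist1.png

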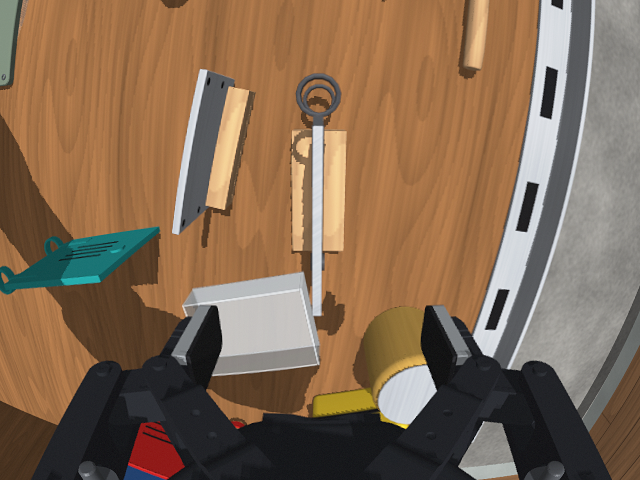

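View pics/scene1.png

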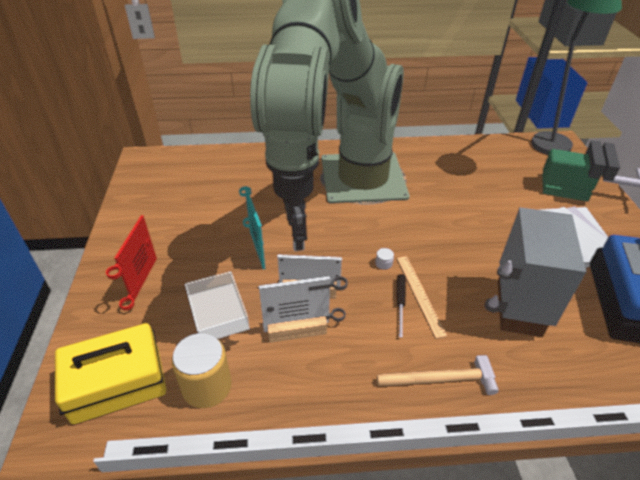

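Wrist: the door's top edge runs from (318,122) at the hinge end to (317,315), with the eyes at (318,95), centred between the fingers. I'll cross-check that with fisheye rays at z 0.17.

```bash
cat > fe.py <<'E'
from h import *
def fray(c,u,v):
    dx,dy=(u-c['cx'])/c['fx'],(v-c['cy'])/c['fy'];t=np.hypot(dx,dy);s=np.sin(t)/t if t>0 else 1
    T=np.linalg.inv(c['world_to_cam']);return T[:3,3],T[:3,:3]@np.array([dx*s,-dy*s,-np.cos(t)])
def fz(c,u,v,z):
    o,d=fray(c,u,v);return o+d*(z-o[2])/d[2]
def fpts(c,u,v):
    o,d=fray(c,u,v);T=c['world_to_cam'];k=-(T[:3,:3]@d)[2];return o+d*c['depth'][int(v),int(u)]/k
E
python3 - <<'E'
from fe import *
c=ld('wrist1')
for u,v in [(318,122),(317.5,218),(317,315)]: print(fz(c,u,v,.17).round(4),fpts(c,u,v).round(4))
print(fz(c,318,95,.152).round(4))
# strip edges of bright top line
g=c['frame'].astype(int)
for v in (150,200,250,290): 
    row=g[v,300:335].min(1); k=np.where(row>140)[0]+300; print(v,k.min(),k.max(),fz(c,(k.min()+k.max())/2,v,.17).round(4))
E
```

```text
[ 0.6067 -0.1706  0.17  ] [ 0.6067 -0.1711  0.1537]
[ 0.6151 -0.2444  0.17  ] [ 0.6151 -0.2438  0.1721]
[ 0.6249 -0.3316  0.17  ] [ 0.6248 -0.3308  0.1714]
[ 0.6041 -0.1497  0.152 ]
150 302 322 [ 0.6048 -0.1921  0.17  ]
200 300 334 [ 0.613 -0.23   0.17 ]
250 312 321 [ 0.6175 -0.2711  0.17  ]
290 300 321 [ 0.6166 -0.3077  0.17  ]
```

```bash
python3 go.py .6158 -.251 .139 6.45
```

```text
t 1.8 pos [ 0.6148 -0.2502  0.2696] shift [0.0012 0.001  0.1306] turn [-0.0007  0.0019  0.0001] n 0.131 F [-0.81 -0.4   0.87] open 0.994 q [ 0.45  0.82 -0.33  0.94  0.24  1.41  0.3 ]
```

```bash
python3 -m crank '[[[0.001,0.001,0.04,0,0,0,1],[0.001,0.001,0.08,0,0,0,1],[0.001,0.001,0.11,0,0,0,1],[0.001,0.001,0.131,0,0,0,1],[0.001,0.001,0.131,0,0,0,1],[0.001,0.001,0.131,0,0,0,-1],[0.001,0.001,0.131,0,0,0,-1],[0.001,0.001,0.131,0,0,0,-1],[0.001,0.001,0.131,0,0,0,-1],[0.001,0.001,0.131,0,0,0,-1],[0.001,0.001,0.131,0,0,0,-1],[0.001,0.001,0.131,0,0,0,-1]]]'
python3 go.py .6158 -.251 .254 6.45
```

```text
t: 3.3
eef_pos: [0.6164, -0.251, 0.1392]
tcp_rot: [-0.0, 0.998, 0.056, -0.0]
contact_force: [-0.5, 0.0, -0.7]
opening: -0.001
t 3.3 pos [ 0.6164 -0.251   0.1392] shift [-0.0006 -0.     -0.1148] turn [-0.0001  0.      0.0004] n 0.115 F [-0.53  0.01 -0.68] open -0.001 q [ 0.46  0.93 -0.31  1.17  0.28  1.08  0.25]
```

The gripper reads fully shut, but an 8 mm panel should leave it about 0.09 open. I'll look.

```bash
python3 - <<'E'
from h import *
snap('wrist','wrist2'); b=snap('side','side2')['frame'];a=snap('scene','scene2')['frame']
cv2.imwrite('pics/z4.png',np.hstack([cv2.resize(a[220:350,235:365],(400,400),interpolation=2),cv2.resize(b[180:300,240:360],(400,400),interpolation=2)]))
E
```

```text
(no output)
```

View pics/wrist2.png

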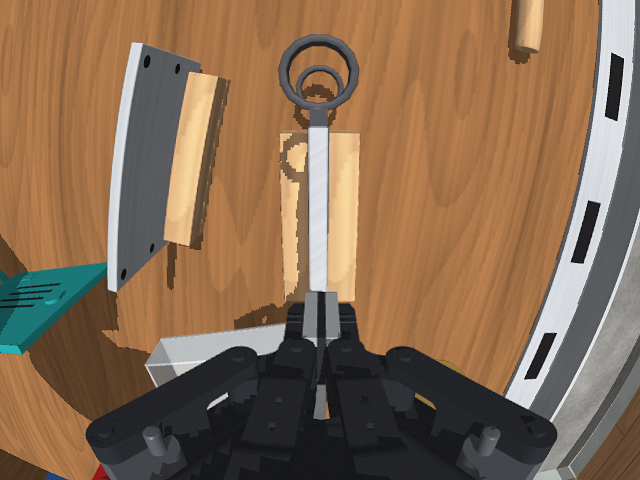

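View pics/z4.png

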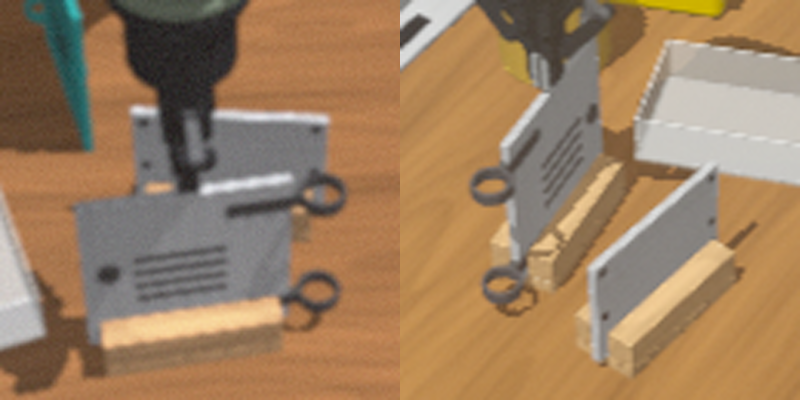

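```bash
python3 - <<'E'
from fe import *
c=ld('wrist2')
cv2.imwrite('pics/z5.png',cv2.resize(c['frame'][270:430,270:370],(500,600)[:2],interpolation=2))
for v in (200,280,287,291,295,300,305,310,320,330,340):
    print(v,[(u,fpts(c,u,v).round(3).tolist()) for u in (308,312,318,321,326,332)])
E
```

```text
200 [(308, [0.606, -0.203, 0.171]), (312, [0.608, -0.203, 0.172]), (318, [0.61, -0.203, 0.171]), (321, [0.611, -0.203, 0.171]), (326, [0.614, -0.202, 0.171]), (332, [0.623, -0.233, 0.042])]
280 [(308, [0.612, -0.303, 0.041]), (312, [0.612, -0.239, 0.172]), (318, [0.614, -0.239, 0.171]), (321, [0.615, -0.238, 0.173]), (326, [0.618, -0.239, 0.171]), (332, [0.632, -0.301, 0.04])]
287 [(308, [0.613, -0.31, 0.041]), (312, [0.612, -0.242, 0.172]), (318, [0.615, -0.242, 0.172]), (321, [0.616, -0.242, 0.172]), (326, [0.618, -0.241, 0.172]), (332, [0.633, -0.307, 0.041])]
291 [(308, [0.613, -0.314, 0.04]), (312, [0.612, -0.244, 0.171]), (318, [0.615, -0.244, 0.172]), (321, [0.616, -0.244, 0.171]), (326, [0.618, -0.244, 0.171]), (332, [0.633, -0.311, 0.041])]
295 [(308, [0.61, -0.24, 0.184]), (312, [0.612, -0.24, 0.184]), (318, [0.614, -0.239, 0.185]), (321, [0.616, -0.239, 0.184]), (326, [0.618, -0.239, 0.184]), (332, [0.62, -0.239, 0.183])]
300 [(308, [0.61, -0.24, 0.189]), (312, [0.612, -0.239, 0.189]), (318, [0.614, -0.239, 0.188]), (321, [0.616, -0.24, 0.187]), (326, [0.618, -0.239, 0.189
[... 270 characters left out ...]
0.239, 0.197]), (318, [0.615, -0.24, 0.196]), (321, [0.616, -0.239, 0.196]), (326, [0.618, -0.239, 0.196]), (332, [0.62, -0.239, 0.196])]
320 [(308, [0.611, -0.24, 0.204]), (312, [0.612, -0.24, 0.203]), (318, [0.615, -0.24, 0.203]), (321, [0.616, -0.24, 0.203]), (326, [0.617, -0.239, 0.203]), (332, [0.62, -0.239, 0.203])]
330 [(308, [0.611, -0.24, 0.21]), (312, [0.612, -0.239, 0.211]), (318, [0.615, -0.24, 0.209]), (321, [0.616, -0.239, 0.211]), (326, [0.617, -0.239, 0.209]), (332, [0.619, -0.239, 0.21])]
340 [(308, [0.611, -0.239, 0.218]), (312, [0.613, -0.241, 0.214]), (318, [0.615, -0.241, 0.214]), (321, [0.616, -0.241, 0.214]), (326, [0.617, -0.24, 0.214]), (332, [0.619, -0.238, 0.218])]
```

View pics/z5.png

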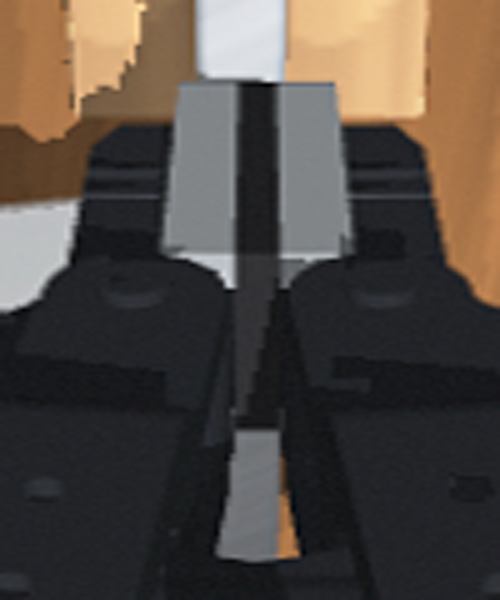

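```bash
python3 go.py .6158 -.251 .139 6.45; python3 - <<'E'
from h import *
from m import grid
for t,b in [('scene2',(280,240,315,290)),('side2',(270,180,310,220)),]:
    c=ld(t);u,v,P=grid(c,b)
    f=c['frame'][v,u].astype(int)
    k=(abs(P[:,0]-.616)<.05)&(abs(P[:,1]+.251)<.03)&(P[:,2]>.12)
    for z in np.arange(.13,.26,.008):
        s=k&(abs(P[:,2]-z)<.004)
        if s.sum(): print(t,z.round(3),s.sum(),P[s].min(0).round(3),P[s].max(0).round(3),f[s].mean(0).round())
E
```

```text
t 3.45 pos [ 0.6164 -0.251   0.1392] shift [-0.0006 -0.0001  0.0002] turn [-0.0001 -0.      0.0004] n 0.001 F [-0.11 -0.54  0.28] open -0.002 q [ 0.46  0.93 -0.31  1.17  0.28  1.08  0.25]
scene0 door pts 2890 [ 0.48  -0.331  0.05 ] [ 0.633 -0.135  0.173]
0.06 376 [ 0.481 -0.33   0.054] [ 0.631 -0.137  0.066]
0.09 215 [ 0.61  -0.331  0.084] [ 0.632 -0.175  0.096]
0.12 242 [ 0.609 -0.331  0.114] [ 0.631 -0.174  0.126]
0.15 344 [ 0.588 -0.331  0.144] [ 0.631 -0.135  0.156]
0.163 325 [ 0.604 -0.331  0.157] [ 0.633 -0.172  0.169]
top 276 [ 0.618  -0.2511  0.1687] [-0.108  0.994] 96.21060168584738 0.17334455673019689
cab top 3361 0.2442422625365193 0.24443626742151758 ((591.6929321289062, 320.53240966796875), (121.93128204345703, 197.88287353515625), 73.27397918701172) [[479.0, 291.0], [669.0, 234.0], [704.0, 350.0], [514.0, 407.0]]
side0 door pts 1270 [ 0.489 -0.439  0.05 ] [ 0.712 -0.128  0.177]
0.06 114 [ 0.49  -0.439  0.054] [ 0.71  -0.128  0.066]
0.09 113 [ 0.489 -0.319  0.084] [ 0.617 -0.129  0.096]
0.12 117 [ 0.49  -0.324  0.114] [ 0.62  -0.13   0.126]
0.15 182 [ 0.582 -0.327  0.144
[... 2139 characters left out ...]
] [114. 120. 124.]
side2 0.194 18 [ 0.601 -0.26   0.19 ] [ 0.631 -0.236  0.197] [ 91.  98. 104.]
side2 0.202 33 [ 0.601 -0.259  0.198] [ 0.624 -0.233  0.206] [ 98. 105. 111.]
side2 0.21 19 [ 0.6   -0.255  0.206] [ 0.628 -0.235  0.214] [ 89.  97. 102.]
side2 0.218 23 [ 0.6   -0.246  0.214] [ 0.639 -0.234  0.222] [70. 79. 87.]
side2 0.226 57 [ 0.579 -0.264  0.222] [ 0.654 -0.234  0.23 ] [62. 70. 78.]
side2 0.234 56 [ 0.574 -0.259  0.23 ] [ 0.655 -0.234  0.238] [62. 70. 78.]
side2 0.242 52 [ 0.569 -0.265  0.238] [ 0.654 -0.231  0.246] [61. 72. 81.]
side2 0.25 54 [ 0.567 -0.252  0.246] [ 0.654 -0.228  0.254] [61. 69. 76.]
side2 0.258 43 [ 0.566 -0.252  0.255] [ 0.637 -0.231  0.262] [63. 71. 79.]
```

All three cameras put the shut fingertips at z≈0.182, about 11 mm above the door. The state reports TCP z at 0.139, so the two disagree by 43 mm. I'll check whether that offset is constant.

```bash
python3 - <<'E'
from fe import *
eef={'wrist0':[.2364,-.5239,.1949],'wrist1':[.6148,-.2502,.2696],'wrist2':[.6164,-.251,.1392]}
for t in eef:
    c=ld(t);T=np.linalg.inv(c['world_to_cam']);print(t,T[:3,3].round(4),(T[:3,3]-eef[t]).round(4), np.hypot(*(T[:3,3]-eef[t])[:2]).round(4))
# fingertip depth in open views
for t in ('wrist0','wrist1'):
    c=ld(t)
    for u,v in [(205,312),(212,312),(432,312),(428,312),(215,330),(425,330),(60,300) ,(20,330)]: print(t,u,v,fpts(c,u,v).round(4))
E
```

```text
wrist0 [ 0.3137 -0.4887  0.3749] [0.0773 0.0352 0.18  ] 0.085
wrist1 [ 0.6079 -0.1625  0.4486] [-0.0069  0.0877  0.179 ] 0.088
wrist2 [ 0.6073 -0.1665  0.3193] [-0.0091  0.0845  0.1801] 0.085
wrist0 205 312 [ 0.2285 -0.4778  0.2551]
wrist0 212 312 [ 0.2281 -0.4802  0.2527]
wrist0 432 312 [ 0.2648 -0.5577  0.2552]
wrist0 428 312 [ 0.2619 -0.5593  0.2498]
wrist0 215 330 [ 0.2205 -0.4838  0.2529]
wrist0 425 330 [ 0.254  -0.5626  0.25  ]
wrist0 60 300 [-0.0426 -0.2486  0.0026]
wrist0 20 330 [-0.1542 -0.1649  0.0008]
wrist1 205 312 [ 0.5723 -0.2399  0.3294]
wrist1 212 312 [ 0.5744 -0.2412  0.3265]
wrist1 432 312 [ 0.6595 -0.23    0.3281]
wrist1 428 312 [ 0.659  -0.2317  0.3254]
wrist1 215 330 [ 0.5755 -0.2495  0.3267]
wrist1 425 330 [ 0.6605 -0.2411  0.3239]
wrist1 60 300 [ 0.2051 -0.4835  0.0007]
wrist1 20 330 [ 7.150e-02 -5.795e-01  4.000e-04]
```

The offset is constant: open tips sit at TCP +55 mm in the first pictures too, which is 42 mm when shut. So the real tips are 43 mm behind the reported TCP, and x and y agree. I'll open, go down another 43 mm and close.

```bash
python3 -m crank '[[[0,0,0,0,0,0,1],[0,0,0,0,0,0,1],[0,0,0,0,0,0,1],[0,0,0,0,0,0,1],[0,0,0,0,0,0,1],[0,0,0,0,0,0,1],[0,0,0,0,0,0,1]]]'
python3 -m crank '[[[0,0,0.015,0,0,0,1],[0,0,0.03,0,0,0,1],[0,0,0.043,0,0,0,1],[0,0,0.043,0,0,0,1],[0,0,0.043,0,0,0,-1],[0,0,0.043,0,0,0,-1],[0,0,0.043,0,0,0,-1],[0,0,0.043,0,0,0,-1],[0,0,0.043,0,0,0,-1],[0,0,0.043,0,0,0,-1],[0,0,0.043,0,0,0,-1]]]'
python3 - <<'E'
from h import *
b=snap('side','side3')['frame'];a=snap('scene','scene3')['frame'];w=snap('wrist','wrist3')
cv2.imwrite('pics/z6.png',np.hstack([cv2.resize(a[220:350,235:365],(400,400),interpolation=2),cv2.resize(b[180:300,240:360],(400,400),interpolation=2)]))
E
```

```text
t: 4.32
eef_pos: [0.6164, -0.2509, 0.1392]
tcp_rot: [-0.0, 0.998, 0.056, 0.0]
contact_force: [0.7, -0.5, 0.4]
opening: 1.004
t: 5.7
eef_pos: [0.6165, -0.251, 0.0964]
tcp_rot: [0.0, 0.998, 0.056, 0.0]
contact_force: [-1.3, -0.6, 5.4]
opening: 0.082
```

View pics/z6.png

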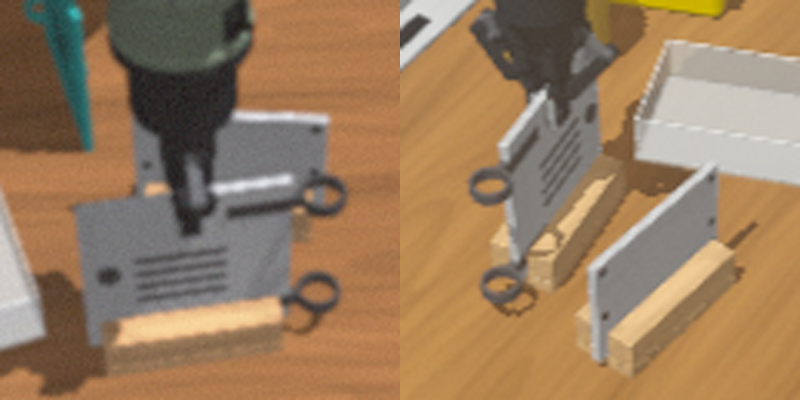

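View pics/wrist3.png

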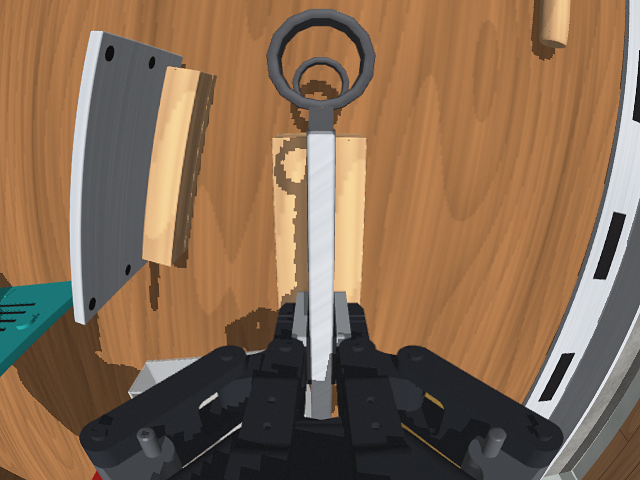

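The fingers now straddle the top edge at wrist (320,310), and an opening of 0.082 fits the 8 mm panel. Next I'll lift it straight out.

```bash
python3 -m crank '[[[0,0,-0.015,0,0,0,-1],[0,0,-0.035,0,0,0,-1],[0,0,-0.055,0,0,0,-1],[0,0,-0.075,0,0,0,-1],[0,0,-0.095,0,0,0,-1],[0,0,-0.115,0,0,0,-1],[0,0,-0.115,0,0,0,-1]]]'
python3 go.py .612 .1135 .211 -16.7
python3 - <<'E'
from h import *
b=snap('side','side4')['frame'];a=snap('scene','scene4')['frame'];w=snap('wrist','wrist4')
cv2.imwrite('pics/z7.png',np.hstack([cv2.resize(a[180:350,215:385],(400,400),interpolation=2),cv2.resize(b[130:300,220:390],(400,400),interpolation=2)]))
E
```

```text
t: 6.72
eef_pos: [0.6168, -0.251, 0.2126]
tcp_rot: [0.0, 0.998, 0.056, 0.001]
contact_force: [-0.2, -0.6, -5.5]
opening: 0.082
t 6.72 pos [ 0.6168 -0.251   0.2126] shift [ 0.0363 -0.3627  0.0015] turn [ 3.000e-04 -2.000e-03  4.044e-01] n 0.365 F [-0.23 -0.64 -5.51] open 0.082 q [ 0.46  0.86 -0.33  1.06  0.26  1.25  0.28]
```

View pics/z7.png

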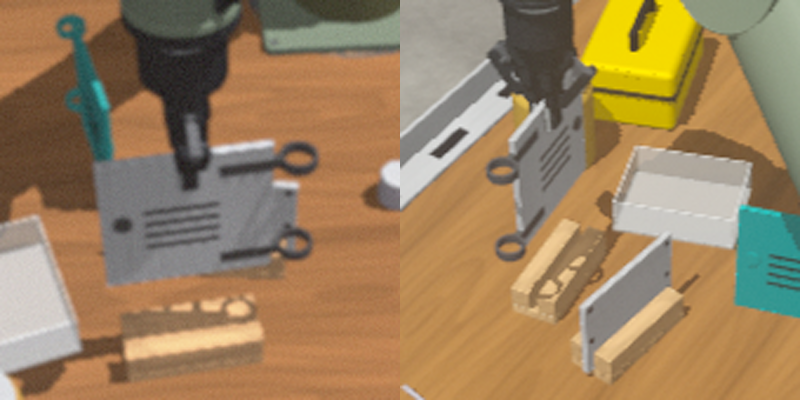

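View pics/wrist4.png

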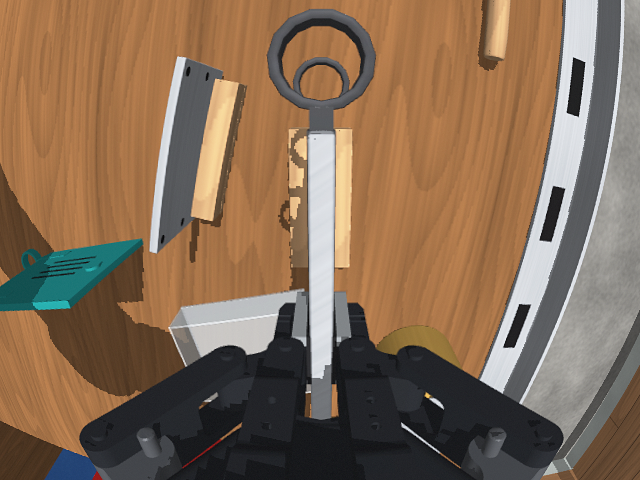

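The door is clear of the foot, level and still held. Now to a standoff about 80 mm short of the pins, squared to the cabinet.

```bash
python3 go.py .589 .0368 .2126 -16.7
```

```text
t 6.88 pos [ 0.616  -0.2509  0.2104] shift [ 0.0056 -0.2889 -0.0021] turn [-4.000e-04  1.300e-03  4.045e-01] n 0.289 F [-0.44 -0.32 -5.58] open 0.088 q [ 0.46  0.86 -0.33  1.06  0.26  1.25  0.28]
```

```bash
python3 -m crank '[[[0.001,-0.02,0,0,0,0.03,-1],[0.001,-0.055,0,0,0,0.08,-1],[0.002,-0.09,0,0,0,0.13,-1],[0.003,-0.13,0,0,0,0.18,-1],[0.003,-0.17,0,0,0,0.24,-1],[0.004,-0.21,0,0,0,0.3,-1],[0.005,-0.245,0,0,0,0.35,-1],[0.006,-0.275,0,0,0,0.39,-1],[0.006,-0.289,0,0,0,0.4045,-1],[0.006,-0.289,0,0,0,0.4045,-1],[0.006,-0.289,0,0,0,0.4045,-1]]]'
python3 - <<'E'
from h import *
b=snap('side','side5')['frame'];a=snap('scene','scene5')['frame'];w=snap('wrist','wrist5')
cv2.imwrite('pics/z8.png',np.hstack([cv2.resize(a[160:350,390:580],(400,400),interpolation=2),cv2.resize(b[190:440,90:340],(400,400),interpolation=2)]))
E
python3 go.py .612 .1135 .2126 -16.7
```

```text
t: 8.25
eef_pos: [0.5898, 0.0354, 0.211]
tcp_rot: [0.0, 0.989, -0.146, -0.0]
contact_force: [0.1, -0.6, -4.3]
opening: 0.084
t 8.4 pos [0.5898 0.0358 0.2111] shift [-0.0012 -0.0808 -0.0015] turn [ 0.0003  0.0001 -0.0011] n 0.081 F [ 0.25 -0.46 -5.04] open 0.087 q [-0.02  0.72 -0.19  1.39  0.15  1.04 -0.53]
```

View pics/z8.png

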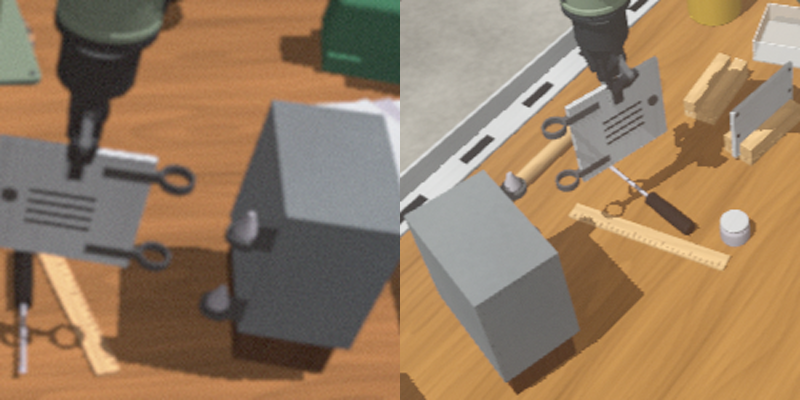

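View pics/wrist5.png

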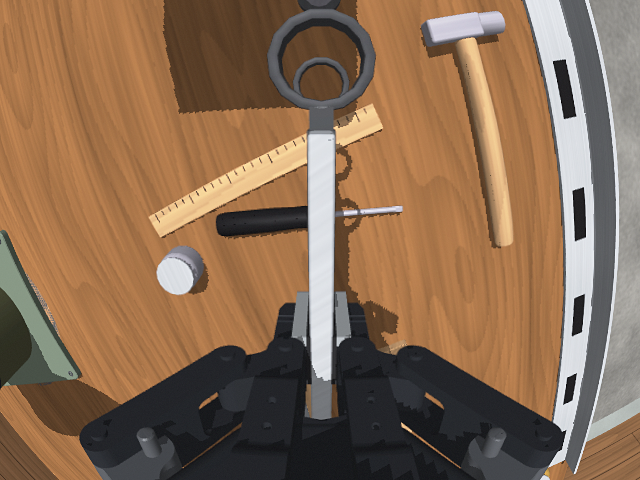

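```bash
sed -i 's/^for tag,db/if __name__=="__main__":\n  for tag,db/; ' m.py; python3 - <<'E'
import re
s=open('m.py').read().split('if __name__')[0];open('m.py','w').write(s)
E
cat > eye.py <<'E'
from fe import *
from m import grid
import sys
def eyes(n,zl=(.135,.16),zu=(.25,.275)):
    T0=np.array([.6418,.2131]);ang=np.radians(73.3);X=np.array([np.cos(ang),np.sin(ang)]);Y=np.array([-X[1],X[0]])
    for t in ('scene','side'):
        c=ld(t+n);u,v,P=grid(c,(80,160,600,400))
        q=np.stack([(P[:,:2]-T0)@X,(P[:,:2]-T0)@Y],1)*1e3
        for nm,(a,b) in (('low',zl),('up',zu)):
            k=(P[:,2]>a)&(P[:,2]<b)&(q[:,0]>-290)&(q[:,0]<24)&(abs(q[:,1])<30)
            if k.sum()<5: print(t,nm,'none');continue
            xm=np.percentile(q[k,0],99.5); e=k&(q[:,0]>xm-38)
            lo,hi=np.percentile(q[e],1,0),np.percentile(q[e],99,0)
            r=cv2.minEnclosingCircle(q[e&(q[:,0]>xm-30)].astype(np.float32))
            print(t,nm,e.sum(),'z',P[e,2].min().round(4),P[e,2].max().round(4),'x',lo[0].round(1),hi[0].round(1),'y',lo[1].round(1),hi[1].round(1),'circ',np.round(r[0],1),round(r[1],1))
if __name__=='__main__':
    n=sys.argv[1]; eyes(n)
E
python3 eye.py 5
python3 - <<'E'
from fe import *
c=ld('wrist5')
T0=np.array([.6418,.2131]);ang=np.radians(73.3);X=np.array([np.cos(ang),np.sin(ang)]);Y=np.array([-X[1],X[0]])
for u,v,z in [(321,59,.267),(321,83,.152),(321,135,.286),(321,300,.286)]:
    p=fz(c,u,v,z);print(p.round(4),((p[:2]-T0)@X).round(4),((p[:2]-T0)@Y).round(4),fpts(c,u,v).round(4))
for u,v in [(321,12),(321,105),(272,60),(371,60)]:
    p=fpts(c,u,v);print(p.round(4),((p[:2]-T0)@X).round(4),((p[:2]-T0)@Y).round(4))
E
```

```text
scene low 159 z 0.1368 0.1545 x -102.8 -64.5 y -21.5 14.4 circ [-80.3  -3.6] 19.4
scene up 192 z 0.2525 0.2684 x -103.2 -64.2 y -21.1 14.2 circ [-83.2  -3.3] 19.5
side low 137 z 0.14 0.1554 x -103.3 -65.6 y -17.7 19.4 circ [-80.6   0.6] 20.1
side up 150 z 0.2542 0.2716 x -102.3 -65.1 y -16.5 20.2 circ [-79.5   1.4] 19.6
[0.6197 0.1337 0.267 ] -0.0824 -0.0016 [0.6242 0.1488 0.1538]
[0.6198 0.1341 0.152 ] -0.082 -0.0016 [0.6231 0.1447 0.0017]
[0.6127 0.1105 0.286 ] -0.1067 -0.0016 [0.6127 0.1105 0.2861]
[0.5977 0.0608 0.286 ] -0.1585 -0.0016 [0.5978 0.0611 0.2865]
[0.6243 0.1493 0.2674] -0.0661 -0.0016
[0.6152 0.1189 0.2684] -0.0979 -0.0016
[0.6044 0.1383 0.2673] -0.0825 0.0144
[0.6351 0.1288 0.2686] -0.0826 -0.0177
```

The eye axis is 82 mm short of the pins and 1.3 mm off sideways, and the two eyes agree. The lower eye spans z 0.140–0.153, inside the 0.113–0.190 gap. Moving in level.

```bash
python3 -m crank '[[[-0.0013,-0.010,0,0,0,0,-1],[-0.0013,-0.025,0,0,0,0,-1],[-0.0013,-0.04,0,0,0,0,-1],[-0.0013,-0.055,0,0,0,0,-1],[-0.0013,-0.068,0,0,0,0,-1],[-0.0013,-0.077,0,0,0,0,-1],[-0.0013,-0.082,0,0,0,0,-1],[-0.0013,-0.082,0,0,0,0,-1],[-0.0013,-0.082,0,0,0,0,-1]]]'
python3 - <<'E'
from h import *
b=snap('side','side6')['frame'];a=snap('scene','scene6')['frame'];w=snap('wrist','wrist6')
cv2.imwrite('pics/z9.png',np.hstack([cv2.resize(a[190:330,430:570],(400,400),interpolation=2),cv2.resize(b[220:400,90:270],(400,400),interpolation=2)]))
E
python3 eye.py 6; python3 go.py .612 .1135 .2126 -16.7
```

```text
t: 9.52
eef_pos: [0.6121, 0.1152, 0.2113]
tcp_rot: [0.0, 0.989, -0.146, 0.0]
contact_force: [-0.0, -0.2, -4.5]
opening: 0.085
scene low 166 z 0.1385 0.1539 x -20.2 17.2 y -19.5 16.1 circ [ 2.5 -2.9] 20.5
scene up 195 z 0.2529 0.2687 x -20.9 17.6 y -19.3 16.0 circ [ 2.2 -1.1] 20.6
side low 129 z 0.1351 0.1588 x -36.8 1.4 y -16.3 20.8 circ [-8.3  3.4] 21.6
side up 171 z 0.2536 0.273 x -19.8 17.9 y -16.5 20.6 circ [1.7 1.9] 19.3
t 9.68 pos [0.6121 0.1154 0.2113] shift [ 0.0004  0.0018 -0.0013] turn [ 0.0001 -0.     -0.0005] n 0.002 F [ 0.64  0.4  -5.17] open 0.085 q [-0.16  0.77 -0.18  1.26  0.14  1.12 -0.64]
```

View pics/z9.png

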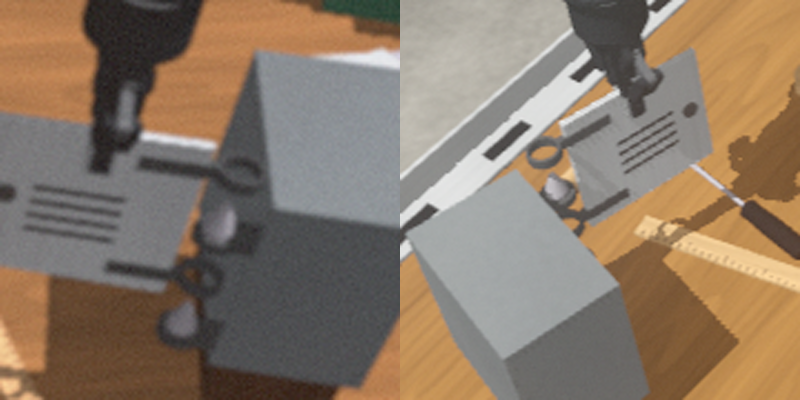

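View pics/wrist6.png

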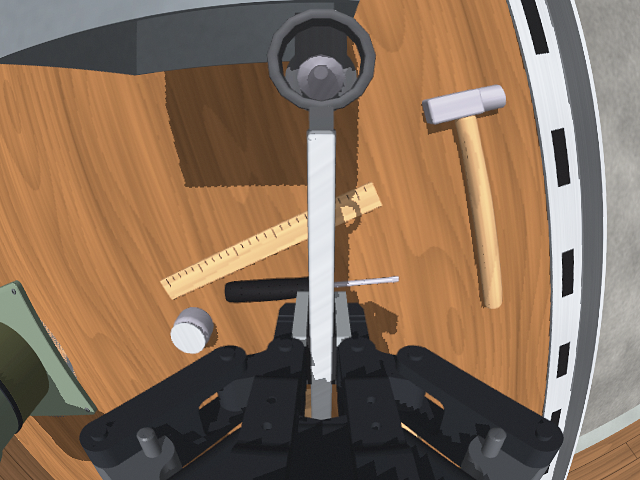

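Wrist: the upper pin's tip at (321,72) shows inside the upper eye, whose centre is (321,59). I'll compare the two by ray.

```bash
python3 - <<'E'
from fe import *
c=ld('wrist6')
T0=np.array([.6418,.2131]);ang=np.radians(73.3);X=np.array([np.cos(ang),np.sin(ang)]);Y=np.array([-X[1],X[0]])
for u,v,z in [(321,59,.267),(321,72,.228)]:
    p=fz(c,u,v,z);print(p.round(4),((p[:2]-T0)@X).round(4),((p[:2]-T0)@Y).round(4),fpts(c,u,v).round(4))
cv2.imwrite('pics/z10.png',cv2.resize(c['frame'][0:130,255:385],(600,600),interpolation=2))
E
```

```text
[0.6419 0.2134 0.267 ] 0.0003 0.0 [0.6439 0.2202 0.2165]
[0.6418 0.2131 0.228 ] -0.0 0.0 [0.6417 0.2129 0.2297]
```

View pics/z10.png

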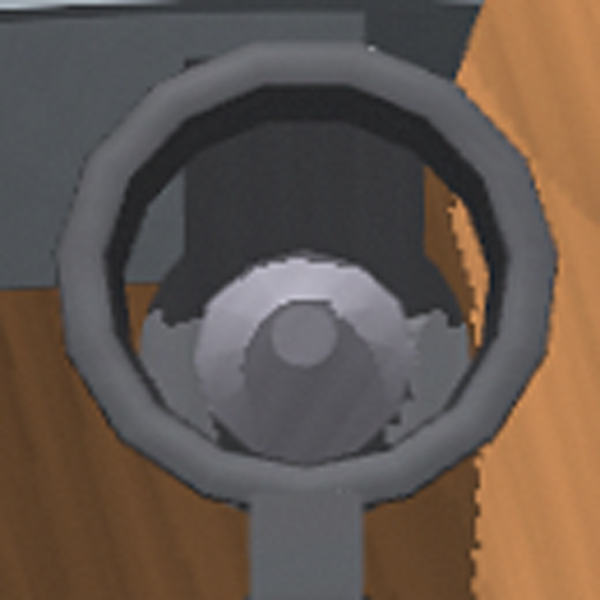

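The eye sits over the pin to under 1 mm. Lowering 45 mm first, slowly.

```bash
python3 -m crank '[[[0,0,0.008,0,0,0,-1],[0,0,0.016,0,0,0,-1],[0,0,0.024,0,0,0,-1],[0,0,0.030,0,0,0,-1],[0,0,0.036,0,0,0,-1],[0,0,0.041,0,0,0,-1],[0,0,0.045,0,0,0,-1],[0,0,0.045,0,0,0,-1]]]'
python3 -m crank '[[[0,0,0.003,0,0,0,-1],[0,0,0.006,0,0,0,-1],[0,0,0.008,0,0,0,-1],[0,0,0.0095,0,0,0,-1],[0,0,0.0095,0,0,0,-1]]]'
python3 - <<'E'
from h import *
import eye
b=snap('side','side7')['frame'];a=snap('scene','scene7')['frame'];w=snap('wrist','wrist7')
cv2.imwrite('pics/z11.png',np.hstack([cv2.resize(a[190:330,430:570],(400,400),interpolation=2),cv2.resize(b[220:400,90:270],(400,400),interpolation=2)]))
eye.eyes('7',(.075,.11),(.19,.22)); eye.eyes('7',(.221,.24),(.217,.24))
E
```

```text
t: 10.68
eef_pos: [0.612, 0.1158, 0.166]
tcp_rot: [0.0, 0.989, -0.145, -0.0]
contact_force: [0.2, -0.2, -4.9]
opening: 0.087
t: 11.3
eef_pos: [0.6121, 0.1158, 0.1566]
tcp_rot: [-0.0, 0.989, -0.145, -0.0]
contact_force: [-0.3, -0.4, -5.2]
opening: 0.085
scene low 247 z 0.0751 0.1092 x -15.6 22.7 y -20.5 16.6 circ [ 4.2 -2.3] 21.0
scene up 270 z 0.1902 0.22 x -15.1 23.3 y -20.4 14.6 circ [ 5.8 -1.9] 21.7
side low 142 z 0.0754 0.1096 x -51.6 -12.8 y -3.7 11.3 circ [-27.4   3.1] 16.9
side up 214 z 0.191 0.2197 x -20.7 17.6 y -13.2 20.8 circ [1.5 4.5] 20.0
scene low 51 z 0.2215 0.2328 x -33.7 4.7 y -8.3 4.5 circ [-10.5  -4.5] 15.2
scene up 65 z 0.2172 0.2328 x -32.7 5.1 y -9.4 2.3 circ [-9.8 -4.3] 15.7
side low 53 z 0.2215 0.2348 x -32.9 6.6 y -1.6 9.0 circ [-8.6  3.1] 16.1
side up 65 z 0.217 0.2348 x -29.8 8.9 y -1.6 15.0 circ [3.3 9.5] 11.7
```

View pics/z11.png

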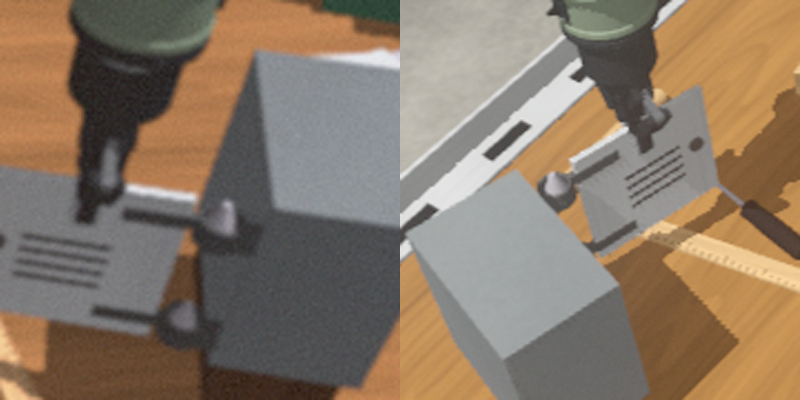

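Both eyes are around their pins, and the arm still carries the weight (-5 N). I'll feel for the seat in small steps.

```bash
python3 -m crank '[[[0,0,0.0005,0,0,0,-1],[0,0,0.001,0,0,0,-1],[0,0,0.001,0,0,0,-1]]]'; python3 -m crank '[[[0,0,0.0005,0,0,0,-1],[0,0,0.001,0,0,0,-1],[0,0,0.001,0,0,0,-1]]]'
```

```text
t: 11.82
eef_pos: [0.6122, 0.1157, 0.156]
tcp_rot: [-0.0, 0.989, -0.145, 0.0]
contact_force: [-1.4, -1.8, 2.6]
opening: 0.082
t: 12.2
eef_pos: [0.6124, 0.1156, 0.1553]
tcp_rot: [-0.0, 0.989, -0.145, 0.0]
contact_force: [-2.7, -3.9, 7.8]
opening: 0.086
```

Contact came after 55.8 mm of descent: the force went from -5 to +8 N, so the door is on its shoulders. Releasing and rising.

```bash
python3 -m crank '[[[0,0,-0.0005,0,0,0,-1],[0,0,-0.0005,0,0,0,1],[0,0,-0.0005,0,0,0,1],[0,0,-0.0005,0,0,0,1],[0,0,-0.0005,0,0,0,1],[0,0,-0.0005,0,0,0,1],[0,0,-0.0005,0,0,0,1],[0,0,-0.0005,0,0,0,1]]]'; python3 -m crank '[[[0,0,-0.01,0,0,0,1],[0,0,-0.03,0,0,0,1],[0,0,-0.06,0,0,0,1],[0,0,-0.1,0,0,0,1],[0,0,-0.14,0,0,0,1],[0,0,-0.14,0,0,0,1],[0,0,-0.14,0,0,0,1]]]'
python3 - <<'E'
from h import *
import eye
b=snap('side','side8')['frame'];a=snap('scene','scene8')['frame'];w=snap('wrist','wrist8')
cv2.imwrite('pics/z12.png',np.hstack([cv2.resize(a[190:330,430:570],(400,400),interpolation=2),cv2.resize(b[220:400,90:270],(400,400),interpolation=2)]))
for t in ('scene8','side8'):
    c=ld(t);u,v,P=eye.grid(c,(80,160,600,400)); 
    ang=np.radians(73.3);X=np.array([np.cos(ang),np.sin(ang)]);q=(P[:,:2]-[.6418,.2131]);x=q@X;y=q@[-X[1],X[0]]
    k=(x<-.03)&(x>-.19)&(abs(y)<.03)&(P[:,2]>.05)&(P[:,2]<.26); print(t,'plate z',P[k,2].min(),np.percentile(P[k,2],99),P[k,2].max())
    for x0 in (-.04,-.06,-.08,-.1,-.12,-.14,-.16,-.175):
        s=k&(abs(x-x0)<.006); print(x0,'ztop',np.sort(P[s,2])[-4:].mean().round(4) if s.sum()>4 else None,end=' ')
    print()
E
```

```text
t: 13.2
eef_pos: [0.6121, 0.1158, 0.1552]
tcp_rot: [-0.0, 0.989, -0.145, -0.0]
contact_force: [-0.6, -0.2, -0.3]
opening: 1.0
t: 14.08
eef_pos: [0.6119, 0.1157, 0.2951]
tcp_rot: [0.0, 0.989, -0.145, -0.0]
contact_force: [0.9, 0.4, -0.1]
opening: 0.998
scene8 plate z 0.05977200060354215 0.2275380593614685 0.23118289896681943
-0.04 ztop 0.23 -0.06 ztop 0.2291 -0.08 ztop 0.2277 -0.1 ztop 0.2262 -0.12 ztop 0.2265 -0.14 ztop 0.2251 -0.16 ztop 0.2239 -0.175 ztop 0.2227 
side8 plate z 0.06258689071866064 0.22997810394829024 0.2341771620709462
-0.04 ztop 0.2317 -0.06 ztop 0.2308 -0.08 ztop 0.231 -0.1 ztop 0.2311 -0.12 ztop 0.2282 -0.14 ztop 0.228 -0.16 ztop 0.2266 -0.175 ztop 0.2261
```

View pics/z12.png

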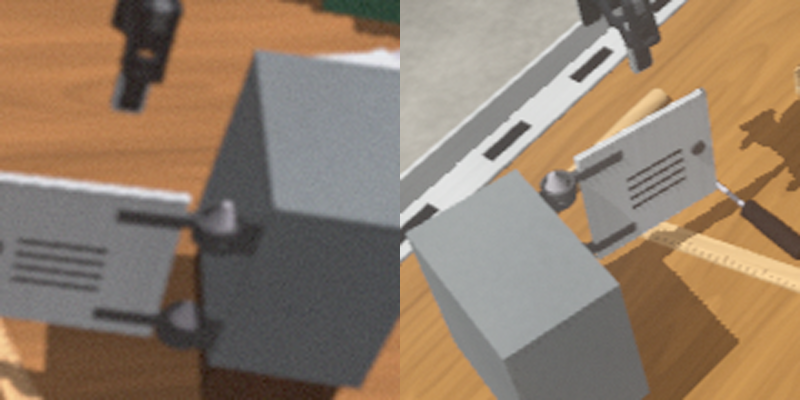

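View pics/wrist8.png

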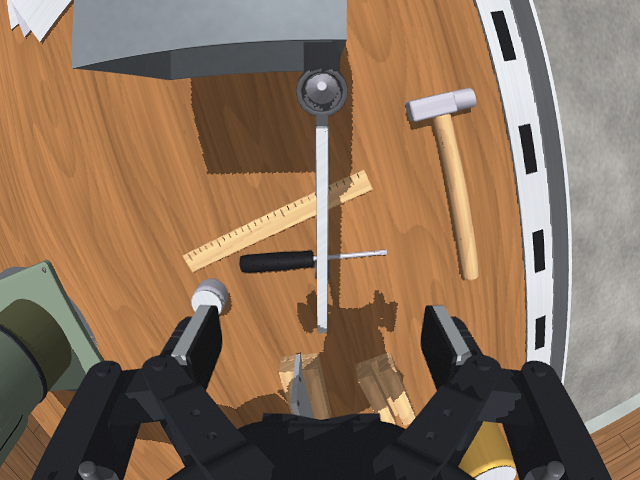

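View pics/scene8.png

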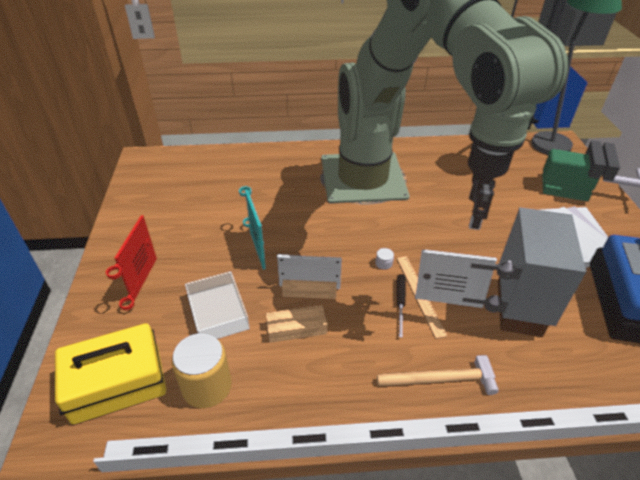

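The door hangs on both pins. Its top edge is at 0.230–0.231 by the hinge and about 5 mm lower at the free end, which matches the 5 mm of bore play over the 115 mm pin spacing. I'll confirm it's at rest and hand in.

```bash
python3 - <<'E'
from h import *
c=snap('scene','scene9'); d=np.abs(c['frame'].astype(int)-ld('scene8')['frame'].astype(int)).max(2)[235:320,405:520]
print('moved px',(d>40).sum(), robot.get_obs()['t'], robot.get_obs()['contact_force'].round(2))
robot.close_job()
E
```

```text
moved px 0 14.275 [ 0.88  0.73 -0.33]
the job is handed in; nothing more can be done
```

The door is hung on both hinge pins and released at about the square-open angle. I handed the job in at 14.3 s of the 42 s allowed.

**What I did:** I gripped the door by its top edge, lifted it straight out of the foot and turned it to face the cabinet. I brought it in level, about 55 mm above its hung height. I then lowered both eyes together until the wrist force rose from -5 to +8 N after 55.8 mm of descent. I opened the gripper there and rose 140 mm clear.

**Last checks:**
- **Seating:** both eyes are around their pins in the camera views. The top edge at the hinge end measures 0.230–0.231 m, against 0.230 m expected.
- **At rest:** nothing in the door area changed between the last two scene pictures, and the gripper is well clear of everything.
- **Bystanders:** the cover and the red and turquoise look-alikes look undisturbed in the last scene picture.

**What disagreed:**
- **TCP height:** the real fingertips sit about 43 mm behind the reported TCP. Because of this, my first grip closed on air about 11 mm above the door, touching nothing. I corrected it from the camera views.
- **Slight sag:** the free end of the door hangs about 5 mm low, which fits the looseness of the 28 mm eyes on the 23 mm pins.

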